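Tip the tall carton over and push it home in the packing bay

ROBOT

A 6-joint arm with a two-finger parallel gripper is mounted at the origin on the work surface. World frame = base frame: x ahead of the robot, y to its left, z up, the work surface at z = 0. Lengths are in mm, angles in rad, forces in N, time in s.
With the tool pointing down it reaches from about 300 to 775 mm from the base axis. Payload 14.6 kg.
Tool frame: the origin (TCP) lies between the finger pads; the fingertips stand 8 mm ahead of it and the grasp point (between the pads) lies 11 mm behind it; y points along the fingers, x is the direction in which the jaws open and shut, and the axes are right-handed (so a half turn about y gives the same grasp; the last joint's range is limited). The gripper opens to 94 mm and grips with 3 to 60 N. Pads are 16 mm wide; open, the fingers measure 119 mm over their backs; the gripper's body (75 mm by 177 mm) begins 78 mm behind the grasp point.
Start: joints at [-1.354, 0.3, 1.521, -0, 1.321, -0.067], TCP at [153.996, -527.991, 213.446] pointing down, gripper open.
Joint ranges: [-3.03, 3.03], [-0.79, 2.21], [0.23, 2.52], [-1.04, 4.18], [0, 3.07], [-2.55, 2.55]. Speed limits (rad/s): [2.22, 2.22, 2.57, 3.14, 3.14, 3.14].

INTERFACE

Orientations are given as [roll, pitch, yaw] about the fixed x, y, z axes, in that order (R = Rz(yaw) Ry(pitch) Rx(roll)).
In Python, from cell import read_state, imaging, order gives the robot as it stands. The module is installed in compiled form; this text tells all that it offers.
- The arm moves only by the shell command python3 -m handwheel 'ROWS' [FORCE]. ROWS is JSON, a list that holds one entry, the list of rows, each a list of 7 numbers: the shift along the tool's x, y, z in mm, then the turn, a rotation vector about the tool's x, y, z in degrees, then the opening, from -1 (shut) to 1 (fully open), so that 0 is half open. A call has 1 to 5 rows; each row is the pose to reach, as a shift and turn from the pose measured when the call began, along the tool's axes at that moment; what a row does not reach only later rows make up. A row lasts 1/12 s, in which the tool goes at most 41.7 mm and 7.16 degrees, less where a joint would pass 70% of its speed; a pose out of reach is approached as far as the arm can. A call with a gripper value outside its range is refused whole. The fingers move at their own pace and stop on an object; FORCE is the grip in N (left out, the last holds). Time passes only in rows, so rows that repeat a pose let the fingers close. It gives the time, the measured TCP pose, the force and the opening at its end, in the units of the state.
- read_state(): the state, without advancing time (a new reading comes with each control period).
- imaging.camera(name): name is "scene" or "top"; returns (picture, depth): 400x640x3 uint8, red, green, blue; 400x640 float32, mm along the optical axis (not along the pixel's ray), 0 where there is no reading.
- imaging.get_calibration(name): a dict with "mtx" (3x3 intrinsics, pixels), "world_from_camera" (4x4, takes a point from camera to world coordinates). Camera axes: x right, y down, z forward; pixel columns grow to the right and rows downward; lengths in mm; the calibration is good to about 2 mm. A picture is of the moment at which its call begins. get_calibration takes no time and is no camera call.
- order.sign_off(): hands the job in, once; it reports no verdict.
The state is a dict: "clock": time; "joints": joint angles; "qd": joint speeds; "effort": joint torques, N m; "eef_pos": TCP position; "eef_rot": TCP orientation; "wrist_force": force on the tool from outside, world axes, zero at the start; "moment": the same for the moment, N m; "finger_gap": finger opening in mm.
Only numpy, scipy, OpenCV 4.12 (cv2) and the standard library are available. Lean on these libraries where they do the work, as an engineer would, in place of code of your own. Each camera call takes 0.05 s, during which the arm holds its last target.

TASK

Push the tall carton over towards the wooden packing bay so that it lies flat on the counter with its printed front up, then push it along, still lying, until its leading end is fully home and square against the bay's back rail. Only push it, never lift it off the counter, and leave all the other goods where they stand; finish clear of everything.

Things in the scene. Friction and masses are not known exactly. Their poses are not given: they have to be found in the camera images.
- carton: tall rigid cardboard carton, 50 deep (x) x 96 wide (y) x 140 tall (z) mm, 0.2 to 0.42 kg, the only tall box on the open counter. Starts upright before the bay's mouth, its back (+x) towards the bay to about 10 degrees. Origin: centre of its bottom end; z to its top end, x from front to back panel. Tipped to the bay it lies 50 high, top end leading, 5 to 50 mm short of the mouth.
- carton_top (a point): centre of the carton's top end, 140 from its origin along its z; axes as the carton's
- carton_front (a point): centre of the carton's front panel (the one with a pale printed label), 25 from its middle towards -x and 70 from its bottom end; it faces up once the carton lies
- carton_toe (a point): middle of the carton's lower back edge (25 along +x from its origin): the edge it turns on; it stays on the counter all through the job
- bay_back (a point): packing bay: three fixed wooden rails 30 mm high, 20 thick, on the bare counter, a U open to the carton. Point: on the counter, middle of the back rail's inner face; x is the way a carton is pushed home, y left of it, z up. Inner width 120; straight sides reach 60 from the back rail, flared ends widen the mouth to about 165 at 90. A carton lying home sticks out by about 80.
- coffee_tin: bystander, to be left alone: coffee tin, upright cylinder 100 dia x 125 tall (mm); origin at the centre of its underside
- fish_tin: bystander, to be left alone: flat fish tin, 80 dia x 40 tall (mm); origin at the centre of its underside
- jam_jar: bystander, to be left alone: jam jar, 70 dia x 100 tall (mm); origin at the centre of its underside
- drink_bottle: bystander, to be left alone: glass drink bottle, 66 dia x 220 tall (mm); origin at the centre of its underside
- squat_carton: bystander, to be left alone: squat carton 80 x 110 x 55 tall (mm); origin at the centre of its underside
- tub: bystander, to be left alone: clear tub with lid, 128 dia x 107 tall (mm); origin at the centre of its underside
- match_box: bystander, to be left alone: small match box 60 x 40 x 20 tall (mm); origin at the centre of its underside
Things that resemble listed ones, but are neither listed nor needed, are in the scene too. What is shaped like the carton but blue is not meant.

How it is judged:
By the outcome, as a careful person would: the job done as asked, in the order asked, and still so for the second after the job is handed in, with the robot touching nothing.
It also fails if it takes over 43 s, if anything falls off the work surface, if the arm or the gripper's body presses on something with over 40 N, if the wrist force passes 120 N, or if a joint passes its speed limit or range.

## Working session

There is one attempt and no reset: what is moved stays moved. The work goes in short steps, Python scripts to look and compute and a shell command to move; the robot and the scene stay as the last step left them, time stands still between calls to the robot, and variables do not carry over. Pictures are saved under pics/ and viewed, and the job is handed in when it is done.

```bash
mkdir -p pics; ls
python3 - <<'E'
from cell import read_state, imaging
import cv2,numpy as np
print(read_state())
for n in("scene","top"):
    p,d=imaging.camera(n); cv2.imwrite(f"pics/{n}0.png",p[:,:,::-1]); np.savez(f"{n}0.npz",p=p,d=d)
    c=imaging.get_calibration(n); print(n,np.round(c["mtx"],2).tolist(),np.round(c["world_from_camera"],4).tolist())
E
```

```text
pics
{'clock': 0.0, 'joints': array([-1.35360149e+00,  3.00466547e-01,  1.52158404e+00,  1.27005101e-05,
        1.32069383e+00, -6.65920311e-02]), 'qd': array([-0.00092772,  0.00055397,  0.00016807,  0.00040555, -0.0006385 ,
       -0.00221874]), 'effort': array([ 3.26698946e-04, -5.31817102e+01, -3.52729797e+01,  7.08591565e-02,
        2.44798040e-02, -9.96976155e-05]), 'eef_pos': array([ 153.94597707, -527.75193713,  212.88757183]), 'eef_rot': array([-1.57070741e+00,  1.14838930e-03, -1.28701256e+00]), 'wrist_force': array([ 0.34089104, -0.61271413,  0.21286987]), 'moment': array([ 0.0123923 , -0.01355915, -0.02008538]), 'finger_gap': 93.83912923530872}
scene [[394.41, 0.0, 326.02], [0.0, 394.41, 202.76], [0.0, 0.0, 1.0]] [[0.5964, 0.4813, -0.6424, 1199.8551], [0.8024, -0.3774, 0.4622, -391.6179], [-0.02, -0.7912, -0.6113, 718.2039], [0.0, 0.0, 0.0, 1.0]]
top [[405.97, 0.0, 319.6], [0.0, 405.97, 197.48], [0.0, 0.0, 1.0]] [[-0.1091, -0.9731, 0.2027, 395.6465], [-0.994, 0.1058, -0.0273, 71.3471], [0.0051, -0.2044, -0.9789, 1160.0232], [0.0, 0.0, 0.0, 1.0]]
```

View pics/scene0.png

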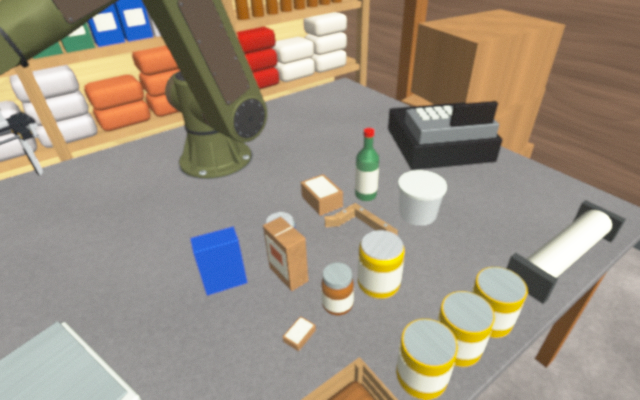

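View pics/top0.png

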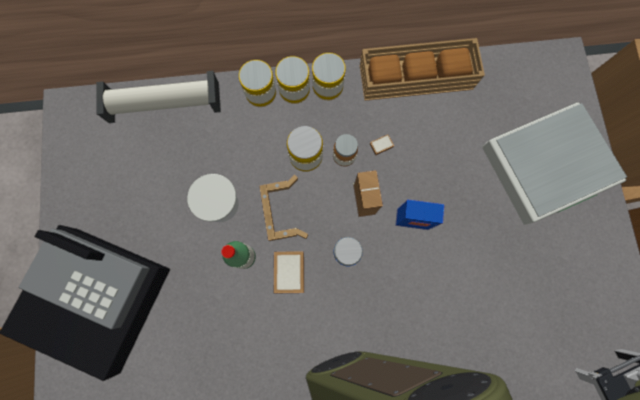

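The scene camera shows the brown carton at (285,255), with its label facing left. The top view shows it at (369,190), with the bay at (285,210) opening to the right. Two boxes have this shape: the brown one at top (369,190) and the blue one at top (420,214). The brown one with the pale label is the one meant, because blue is excluded. I'll confirm that in a crop and measure it.

```bash
cat > h.py <<'E'
import numpy as np,cv2
from cell import imaging
C={n:imaging.get_calibration(n) for n in("scene","top")}
def cloud(n,d):
    K=C[n]["mtx"];T=C[n]["world_from_camera"];v,u=np.mgrid[:400,:640]
    P=np.stack([(u-K[0,2])/K[0,0]*d,(v-K[1,2])/K[1,1]*d,d],-1)
    W=P@T[:3,:3].T+T[:3,3]; W[d<=0]=np.nan; return W
def ray(n,u,v,z):
    K=C[n]["mtx"];T=C[n]["world_from_camera"];r=T[:3,:3]@[(u-K[0,2])/K[0,0],(v-K[1,2])/K[1,1],1]
    return T[:3,3]+r*(z-T[2,3])/r[2]
def proj(n,X):
    K=C[n]["mtx"];T=np.linalg.inv(C[n]["world_from_camera"]);p=T[:3,:3]@np.asarray(X,float)+T[:3,3];q=K@p;return q[:2]/q[2]
E
python3 - <<'E'
from h import *
t=np.load("top0.npz");s=np.load("scene0.npz")
W=cloud("top",t["d"]);
print("counter z",np.nanmedian(W[300:340,150:300,2]))
def blob(name,u0,u1,v0,v1,z0,z1):
    Q=W[v0:v1,u0:u1];m=(Q[...,2]>z0)&(Q[...,2]<z1);P=Q[m]
    r=cv2.minAreaRect(P[:,:2].astype(np.float32)); print(name,m.sum(),np.round(r[0],1),np.round(r[1],1),round(r[2],1),"z",np.round(np.median(P[:,2]),1))
    return r,P
r,P=blob("carton",350,390,165,215,130,150); print(cv2.boxPoints(r).round(1).tolist())
blob("fish",330,366,234,270,32,48)
blob("jam",330,362,130,168,88,110)
blob("coffee",282,328,120,170,115,135)
blob("squat",268,308,245,300,47,63)
blob("match",368,396,132,156,13,30)
blob("bottle",215,262,235,270,100,240)
blob("tub",183,240,170,222,98,116)
blob("blue",392,448,196,235,125,155)
r,P=blob("bay",255,312,172,245,22,38); print(cv2.boxPoints(r).round(1).tolist())
a=cv2.resize(t["p"][150:260,240:450,::-1],None,fx=3.8,fy=3.8,interpolation=cv2.INTER_CUBIC);cv2.imwrite("pics/c1.png",a)
a=cv2.resize(s["p"][170:330,180:440,::-1],None,fx=3,fy=3,interpolation=cv2.INTER_CUBIC);cv2.imwrite("pics/c2.png",a)
E
```

```text
counter z -0.01055500832103462
carton 725 [615.3 -87.8] [96.4 50.5] 2.0 z 140.0
[[566.2000122070312, -64.30000305175781], [568.0, -114.69999694824219], [664.4000244140625, -111.30000305175781], [662.5999755859375, -60.900001525878906]]
fish 560 [471.  -22.1] [69.3 73.1] 38.8 z 39.9
jam 388 [754.6 -46.8] [58.5 59.4] 42.3 z 99.7
coffee 917 [765.6  67.9] [94.7 91.4] 43.0 z 124.7
squat 1232 [432.7 145.7] [ 78.5 108.5] 84.2 z 55.2
match 275 [ 773.7 -160.7] [40.2 62.4] 18.3 z 20.2
bottle 608 [486.6 266.7] [58.4 64.7] 63.1 z 151.9
tub 1807 [646.6 326.1] [125.3 126.6] 88.0 z 106.8
blue 772 [ 543.  -219.3] [96.5 50.8] 76.0 z 139.8
bay 848 [609.6 147.6] [183.4 111.4] 4.0 z 29.8
[[514.2000122070312, 196.8000030517578], [522.0, 85.5999984741211], [704.9000244140625, 98.4000015258789], [697.0999755859375, 209.60000610351562]]
```

View pics/c1.png

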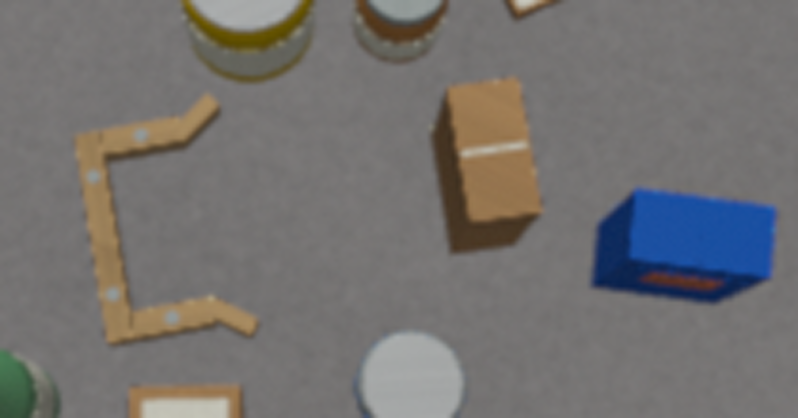

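View pics/c2.png

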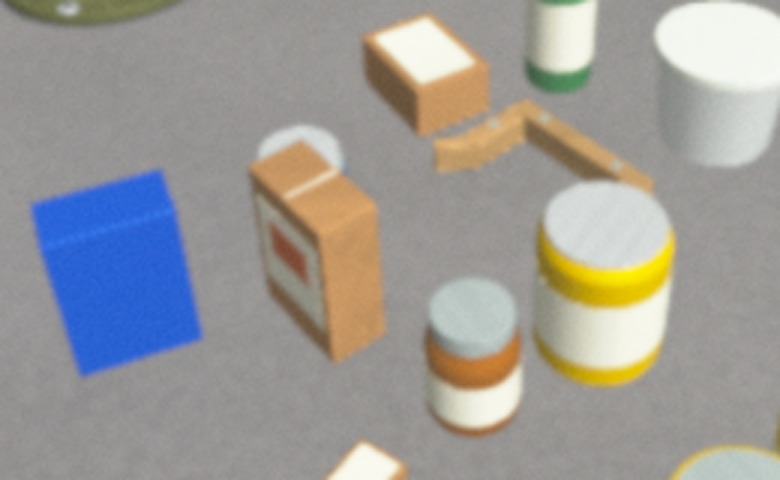

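The crops confirm the brown carton. Its labelled front faces -y, away from the bay, and its tape runs along the top. Next I'll fit the bay rails precisely.

Run:
```python
from h import *
t=np.load("top0.npz");W=cloud("top",t["d"])
Q=W[172:245,255:312];P=Q[(Q[...,2]>24)&(Q[...,2]<36)]
np.set_printoptions(suppress=True,precision=1)
print(P[:,0].min(),P[:,0].max(),P[:,1].min(),P[:,1].max())
# inner edge of back rail: per-x-bin min y
xs=[];lo=[];hi=[]
for x in range(560,670,8):
    b=P[(abs(P[:,0]-x)<4)]; 
    xs.append(x);lo.append(b[:,1].min());hi.append(b[:,1].max())
xs=np.array(xs);lo=np.array(lo);hi=np.array(hi)
print(np.c_[xs,lo,hi])
print("fit lo",np.polyfit(xs,lo,1),"hi",np.polyfit(xs,hi,1))
for y in range(85,185,8):
    b=P[abs(P[:,1]-y)<4]; L=b[b[:,0]<610,0];H=b[b[:,0]>610,0]
    print(y,L.min() if len(L) else 0,L.max() if len(L) else 0,H.min() if len(H) else 0,H.max() if len(H) else 0)
```

```text
521.7013555279036 704.1807448397589 86.13280039381362 208.50831831912373
[[560.  179.4 199. ]
 [568.  180.5 198.4]
 [576.  180.4 199.7]
 [584.  182.  199.5]
 [592.  181.9 201.9]
 [600.  183.5 200.5]
 [608.  183.4 203.2]
 [616.  185.  202.2]
 [624.  184.7 204.3]
 [632.  186.2 203.8]
 [640.  186.2 203.3]
 [648.  186.2 206. ]
 [656.  187.  205.1]
 [664.  166.2 207.2]]
fit lo [  0.  180.7] hi [  0.1 154.9]
85 527.3667550315739 532.9765443286326 0 0
93 521.7013555279036 536.3746130080053 0 0
101 525.5752595717192 543.1665366647263 689.1026529671601 702.3433113706603
109 529.1565470191792 547.0163833855396 684.2804926986136 704.1807448397589
117 531.1800606671429 550.9059548557929 677.5144315160078 698.5551051883998
125 531.1522157049276 548.6123956489628 672.9034714911497 693.1491128011564
133 530.0087477992881 549.6271240369455 670.0603306686419 688.6880178723618
141 529.9380938656383 549.5719512201924 670.1287373197822 689.4006228598711
149 528.5241191192684 548.9797821256001 669.0515531044582 686.9461232471143
157 528.9952502631751 547.0141696896145 670.3774139868124 688.3064862003573
165 527.336147693117 547.1837487613195 667.3715093317468 687.043493880912
173 527.8247059025588 545.2589787965542 667.3142489909327 686.7710063166817
181 526.3765502464473 609.6114675618375 620.6590064084596 684.4396681590091
```

```bash
cat > go.py <<'E'
# usage: go.py x y z headingdeg  -> shift in tool axes and rotvec (deg) needed; heading = direction of tool z
import sys,numpy as np
from scipy.spatial.transform import Rotation as R
from cell import read_state
s=read_state();x,y,z,h=map(float,sys.argv[1:5])
A=R.from_euler('xyz',s["eef_rot"]);B=R.from_euler('xyz',[-np.pi/2,0,np.radians(h-90)])
d=A.inv().apply(np.array([x,y,z])-s["eef_pos"]);r=(A.inv()*B).as_rotvec(degrees=True)
print("t",round(s["clock"],2),"pos",s["eef_pos"].round(1),"rot",np.degrees(s["eef_rot"]).round(2),"F",s["wrist_force"].round(1),"gap",round(s["finger_gap"],1))
print("shift",d.round(1),"turn",r.round(2))
E
python3 go.py 616 -150 212 92
```

```text
t 0.1 pos [ 153.9 -527.8  212.9] rot [-9.000e+01  6.000e-02 -7.374e+01] F [-0.2 -0.6  0.3] gap 93.4
shift [-233.3    1.2  549.3] turn [-4.000e-02 -7.574e+01 -5.000e-02]
```

```bash
python3 -m handwheel '[[[-15,0,36,0,-5,0,0],[-31,0,73,0,-10,0,0],[-47,0,110,0,-15,0,0],[-62,0,146,0,-20,0,0],[-78,0,183,0,-25,0,0]]]'; python3 go.py 616 -150 212 92
```

```text
clock: 0.52
eef_pos: [308.8, -400.2, 212.9]
eef_rot: [-1.57, 0.001, -0.847]
wrist_force: [0.5, -0.8, 0.2]
finger_gap: 64.0
t 0.52 pos [ 308.8 -400.2  212.9] rot [-8.997e+01  7.000e-02 -4.852e+01] F [ 0.5 -0.8  0.2] gap 64.0
shift [ 16.1   1.1 395.9] turn [-6.000e-02 -5.052e+01 -5.000e-02]
```

```bash
python3 -m handwheel '[[[2,0,39,0,-5,0,0],[3,0,79,0,-10,0,0],[5,0,119,0,-15,0,0],[6,0,158,0,-20,0,0],[8,1,198,0,-25,0,0]]]'; python3 go.py 616 -150 212 92
```

```text
clock: 0.93
eef_pos: [463.5, -273.5, 212.0]
eef_rot: [-1.57, 0.001, -0.406]
wrist_force: [0.3, -0.9, 0.3]
finger_gap: 47.1
t 0.93 pos [ 463.5 -273.5  212. ] rot [-8.994e+01  5.000e-02 -2.327e+01] F [ 0.3 -0.9  0.3] gap 47.1
shift [9.130e+01 1.000e-01 1.736e+02] turn [ -0.07 -25.27  -0.04]
```

```bash
python3 -m handwheel '[[[18,0,35,0,-5,0,0],[37,0,70,0,-10,0,0],[55,0,104,0,-15,0,0],[73,0,139,0,-20,0,0],[91,0,174,0,-25,0,0]]]'; python3 go.py 615 -148 120 92
```

```text
clock: 1.35
eef_pos: [617.0, -147.9, 211.7]
eef_rot: [-1.569, 0.001, 0.035]
wrist_force: [0.2, -1.1, 0.0]
finger_gap: 47.1
t 1.35 pos [ 617.  -147.9  211.7] rot [-8.992e+01  6.000e-02  1.980e+00] F [ 0.2 -1.1  0. ] gap 47.1
shift [-2.  91.7 -0.2] turn [-0.08 -0.02 -0.06]
```

```bash
python3 -m handwheel '[[[-1,10,8,0,0,0,0],[-2,35,8,0,0,0,0],[-2,65,8,0,0,0,0],[-2,92,8,0,0,0,0],[-2,92,8,0,0,0,0]]]'; python3 go.py 615 -130 120 92
python3 - <<'E'
from h import *
p,d=imaging.camera("scene");cv2.imwrite("pics/s1.png",cv2.resize(p[120:330,140:440,::-1],None,fx=2.5,fy=2.5))
E
```

```text
clock: 1.77
eef_pos: [611.9, -139.2, 113.7]
eef_rot: [-1.567, 0.01, 0.034]
wrist_force: [-1.9, 0.4, -1.2]
finger_gap: 47.1
t 1.77 pos [ 611.9 -139.2  113.7] rot [-89.76   0.56   1.96] F [-1.9  0.4 -1.2] gap 47.1
shift [ 3.4 -6.3  9.1] turn [-0.24 -0.04 -0.56]
```

View pics/s1.png

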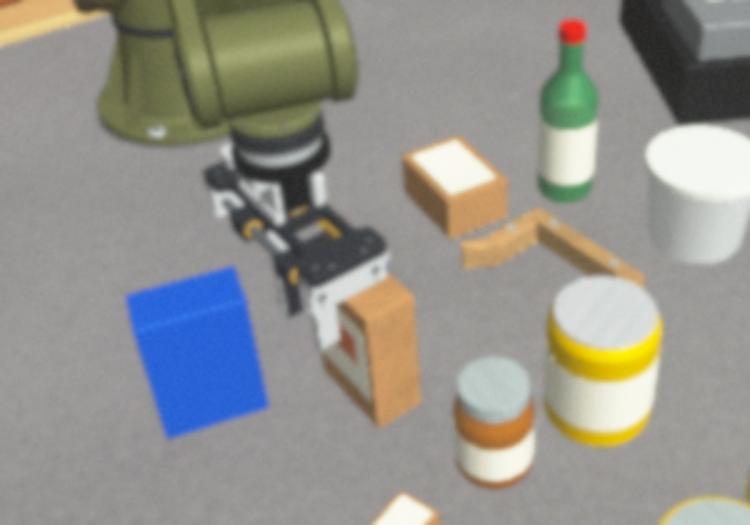

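The picture shows the fingers standing in the gap between the blue box and the carton front, touching neither. I'll push slowly.

```bash
python3 -m handwheel '[[[3,-6,4,0,0,0,0],[3,-6,9,0,0,0,0],[3,-6,15,0,0,0,0],[3,-6,21,0,0,0,0],[3,-6,27,0,0,0,0]]]'; python3 go.py 615 -75 120 92
```

```text
clock: 2.23
eef_pos: [615.5, -111.8, 124.2]
eef_rot: [-1.568, 0.005, 0.034]
wrist_force: [0.2, -0.8, 0.1]
finger_gap: 46.9
t 2.23 pos [ 615.5 -111.8  124.2] rot [-89.85   0.28   1.97] F [ 0.2 -0.8  0.1] gap 46.9
shift [ 0.8  4.3 36.8] turn [-0.15 -0.03 -0.28]
```

```bash
python3 -m handwheel '[[[0,1,5,0,0,0,0],[0,2,10,0,0,0,0],[0,2,15,0,0,0,0],[0,2,20,0,0,0,0],[0,2,24,0,0,0,0]]]'; python3 go.py 615 -75 120 92
python3 - <<'E'
from h import *
p,d=imaging.camera("scene");cv2.imwrite("pics/s2.png",cv2.resize(p[120:330,140:440,::-1],None,fx=2.5,fy=2.5))
E
```

```text
clock: 2.65
eef_pos: [614.6, -87.3, 122.2]
eef_rot: [-1.568, 0.005, 0.034]
wrist_force: [-0.3, -0.6, 0.4]
finger_gap: 47.3
t 2.65 pos [614.6 -87.3 122.2] rot [-89.84   0.29   1.97] F [-0.3 -0.6  0.4] gap 47.3
shift [ 0.9  2.2 12.2] turn [-0.16 -0.03 -0.29]
```

View pics/s2.png

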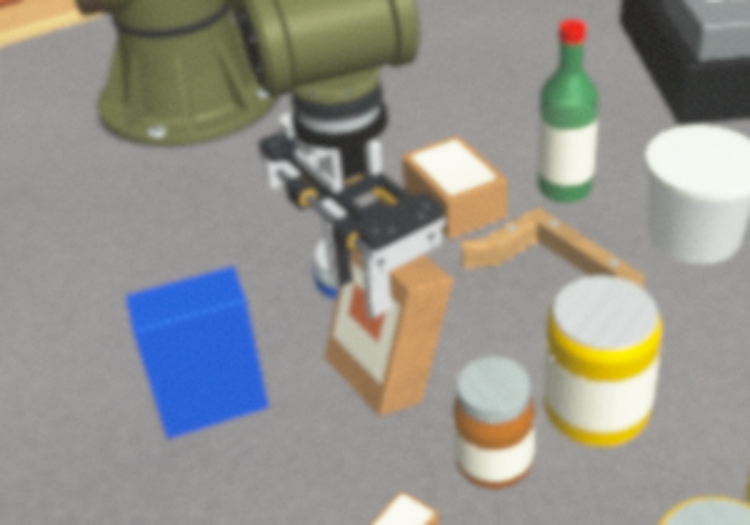

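The picture shows the carton leaning about 15° towards the bay, with its toe still in place. I'll go on gently past the balance point.

```bash
python3 -m handwheel '[[[0,0,4,0,0,0,0],[0,0,7,0,0,0,0],[0,0,10,0,0,0,0],[0,0,13,0,0,0,0],[0,0,15,0,0,0,0]]]'; python3 -m handwheel '[[[0,0,2,0,0,0,0],[0,0,4,0,0,0,0],[0,0,6,0,0,0,0],[0,0,6,0,0,0,0],[0,0,6,0,0,0,0]]]'; python3 go.py 615 -75 120 92
python3 - <<'E'
from h import *
p,d=imaging.camera("scene");cv2.imwrite("pics/s3.png",cv2.resize(p[120:330,140:440,::-1],None,fx=2.5,fy=2.5))
E
```

```text
clock: 3.12
eef_pos: [614.1, -71.4, 122.2]
eef_rot: [-1.568, 0.005, 0.035]
wrist_force: [-0.1, -0.1, 0.8]
finger_gap: 47.1
clock: 3.53
eef_pos: [613.9, -65.4, 122.3]
eef_rot: [-1.568, 0.005, 0.035]
wrist_force: [0.4, 0.5, -0.3]
finger_gap: 47.0
t 3.53 pos [613.9 -65.4 122.3] rot [-89.83   0.29   2.01] F [ 0.4  0.5 -0.3] gap 47.0
shift [ 0.8  2.3 -9.7] turn [-0.17  0.01 -0.29]
```

View pics/s3.png

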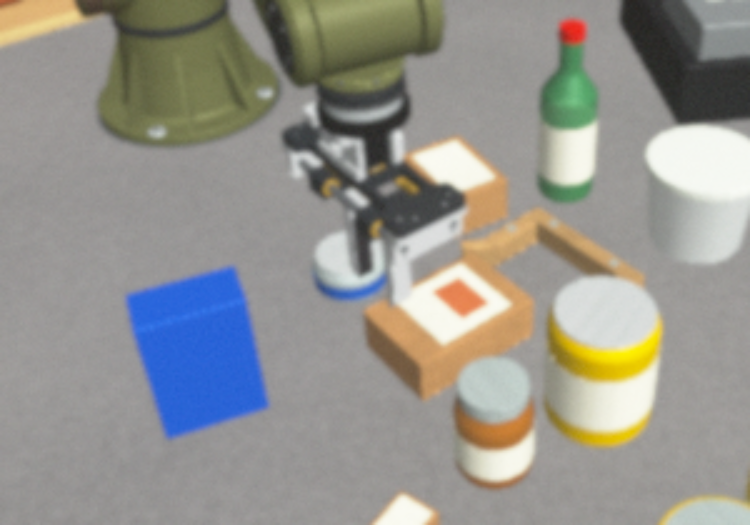

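The carton now lies label up. The fingers hover above its rear and the bystanders look untouched. I'll back off and measure.

```bash
python3 -m handwheel '[[[0,0,-20,0,0,0,0],[0,0,-35,0,0,0,0],[0,0,-45,0,0,0,0],[0,0,-45,0,0,0,0]]]'
cat > lying.py <<'E'
from h import *
import sys
p,d=imaging.camera("top");W=cloud("top",d);cv2.imwrite("pics/%s.png"%sys.argv[1],cv2.resize(p[130:270,240:450,::-1],None,fx=3.8,fy=3.8))
Q=W.reshape(-1,3);m=(abs(Q[:,2]-50)<6)&(Q[:,0]>540)&(Q[:,0]<690)&(Q[:,1]>-150)&(Q[:,1]<200);P=Q[m].astype(np.float32)
mk=m.reshape(400,640).astype(np.uint8);n,l,st,_=cv2.connectedComponentsWithStats(mk);i=1+st[1:,4].argmax();P=W[l==i].astype(np.float32)
r=cv2.minAreaRect(P[:,:2]);print("z",np.median(P[:,2]),r);b=cv2.boxPoints(r);b=b[b[:,1].argsort()];print(b.round(1).tolist())
re=b[:2].mean(0);le=b[2:].mean(0);e=le-re;print("rear",re,"lead",le,"len",np.hypot(*e),"heading",np.degrees(np.arctan2(e[1],e[0])))
hb=np.radians(94.7);ax=np.array([np.cos(hb),np.sin(hb)]);dv=le-[607,184];print("to go",-dv@ax,"lateral(left+)",dv@[-ax[1],ax[0]])
E
python3 lying.py t4
```

```text
clock: 3.92
eef_pos: [615.4, -112.6, 122.1]
eef_rot: [-1.568, 0.005, 0.033]
wrist_force: [-0.6, 0.3, -0.8]
finger_gap: 47.0Traceback (most recent call last):
  File "lying.py", line 6, in <module>
    r=cv2.minAreaRect(P[:,:2]);print("z",np.median(P[:,2]),r);b=cv2.boxPoints(r);b=b[b[:,1].argsort()];print(b.round(1).tolist())
cv2.error: OpenCV(4.12.0) /io/opencv/modules/imgproc/src/convhull.cpp:143: error: (-215:Assertion failed) total >= 0 && (depth == CV_32F || depth == CV_32S) in function 'convexHull'
```

View pics/t4.png

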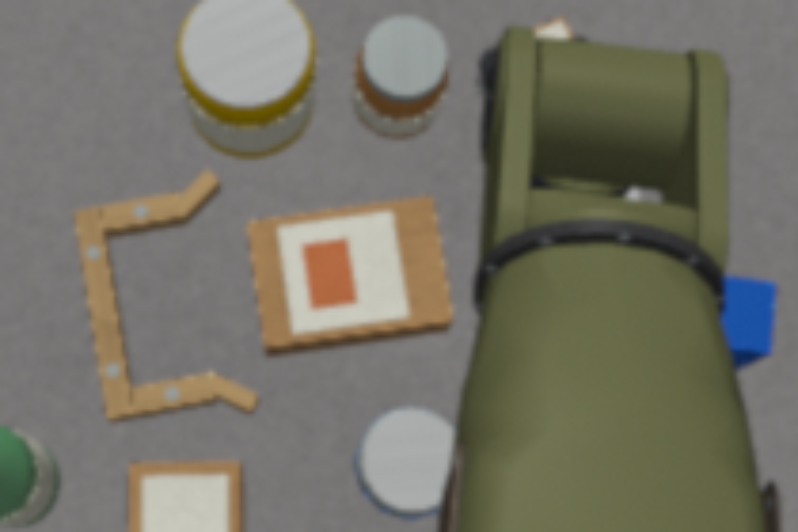

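The view shows the carton lying in front of the bay, centre at crop (350,275), label up, fully visible and slightly short of the mouth.

```bash
sed -i 's/cv2.minAreaRect(P\[:,:2\])/cv2.minAreaRect(np.ascontiguousarray(P[:,:2]))/' lying.py; python3 lying.py t5; python3 go.py 612 -95 36 93
```

```text
z 50.271828 ((612.5012817382812, 8.591094970703125), (96.80554962158203, 139.8033905029297), 2.133004665374756)
[[566.7000122070312, -63.099998474121094], [663.5, -59.5], [561.5, 76.5999984741211], [658.2999877929688, 80.19999694824219]]
rear [615.10297 -61.26217] lead [609.8996   78.44436] len 139.80339 heading 92.13299
to go 105.4382870514443 lateral(left+) 5.759224871001868
t 4.02 pos [ 615.4 -110.7  122. ] rot [-89.82   0.3    1.94] F [0.2 0.9 0.4] gap 47.0
shift [-2.4 86.1 15.5] turn [-0.18 -1.06 -0.3 ]
```

```bash
python3 -m handwheel '[[[0,15,8,0,0,0,0],[0,40,13,0,0,0,0],[0,64,15,0,0,0,0],[0,80,15,0,0,0,0],[0,85,15,0,0,0,0]]]';  python3 go.py 615.5 -75 36 92.2
```

```text
clock: 4.43
eef_pos: [613.1, -94.3, 34.3]
eef_rot: [-1.567, 0.009, 0.035]
wrist_force: [0.1, -0.4, 0.3]
finger_gap: 46.8
t 4.43 pos [613.1 -94.3  34.3] rot [-89.76   0.52   1.98] F [ 0.1 -0.4  0.3] gap 46.8
shift [ 3.1 -1.6 19.2] turn [-0.24 -0.22 -0.52]
```

```bash
python3 -m handwheel '[[[2,-1,5,0,0,0,0],[3,-2,10,0,0,0,0],[3,-2,15,0,0,0,0],[3,-2,20,0,0,0,0],[3,-2,24,0,0,0,0]]]';  python3 go.py 616 -50 36 93.5; python3 lying.py t6
```

```text
clock: 4.85
eef_pos: [615.8, -69.6, 37.5]
eef_rot: [-1.567, 0.007, 0.035]
wrist_force: [0.6, -3.6, 3.3]
finger_gap: 47.0
t 4.85 pos [615.8 -69.6  37.5] rot [-89.8    0.42   2.01] F [ 0.6 -3.6  3.3] gap 47.0
shift [ 0.9  1.6 19.6] turn [-0.2  -1.49 -0.42]
z 50.219746 ((611.4851684570312, 23.7703857421875), (97.09983825683594, 112.47207641601562), 2.106487989425659)
[[565.0, -34.20000076293945], [662.0999755859375, -30.600000381469727], [560.9000244140625, 78.19999694824219], [657.9000244140625, 81.80000305175781]]
rear [613.55225 -32.42765] lead [609.4181    79.968414] len 112.47207 heading 92.10651
to go 103.87990246751473 lateral(left+) 6.114233265887232
```

```bash
python3 -m handwheel '[[[1,0,5,0,-0.3,0,0],[2,0,11,0,-0.6,0,0],[2,1,17,0,-0.9,0,0],[3,1,23,0,-1.2,0,0],[3,1,28,0,-1.5,0,0]]]';  python3 go.py 619 -15 36 94.7; python3 lying.py t7
```

```text
clock: 5.32
eef_pos: [617.9, -40.5, 36.5]
eef_rot: [-1.567, 0.007, 0.062]
wrist_force: [0.0, -3.4, 1.9]
finger_gap: 47.1
t 5.32 pos [617.9 -40.5  36.5] rot [-89.79   0.41   3.56] F [ 0.  -3.4  1.9] gap 47.1
shift [ 2.7  0.6 25.4] turn [-0.22 -1.14 -0.41]
z 50.39965 ((610.97412109375, 56.47197723388672), (96.51461791992188, 104.96468353271484), 3.373663902282715)
[[565.9000244140625, 1.2000000476837158], [662.2000122070312, 6.900000095367432], [559.7000122070312, 106.0], [656.0999755859375, 111.69999694824219]]
rear [614.06256     4.0805883] lead [607.8857   108.863365] len 104.964676 heading 93.37365
to go 74.95655078068845 lateral(left+) 5.27388085195066
```

```bash
python3 -m handwheel '[[[1,0,5,0,-0.3,0,0],[2,0,11,0,-0.6,0,0],[3,1,17,0,-0.9,0,0],[4,1,22,0,-1.1,0,0],[5,1,26,0,-1.1,0,0]]]';  python3 go.py 621 10 36 94.7; python3 lying.py t8
```

```text
clock: 5.78
eef_pos: [621.1, -12.7, 35.4]
eef_rot: [-1.566, 0.008, 0.083]
wrist_force: [0.2, -3.2, 2.2]
finger_gap: 47.0
t 5.78 pos [621.1 -12.7  35.4] rot [-89.75   0.44   4.76] F [ 0.2 -3.2  2.2] gap 47.0
shift [ 1.8 -0.6 22.6] turn [-0.25  0.06 -0.44]
z 50.343258 ((611.4866333007812, 86.5760498046875), (96.57206726074219, 100.34221649169922), 4.812872886657715)
[[567.5999755859375, 32.5], [663.7999877929688, 40.599998474121094], [559.2000122070312, 132.5], [655.4000244140625, 140.60000610351562]]
rear [615.6961   36.58185] lead [607.27716 136.57025] len 100.34221 heading 94.812904
to go 47.292970767378556 lateral(left+) 3.6100941991741413
```

View pics/t8.png

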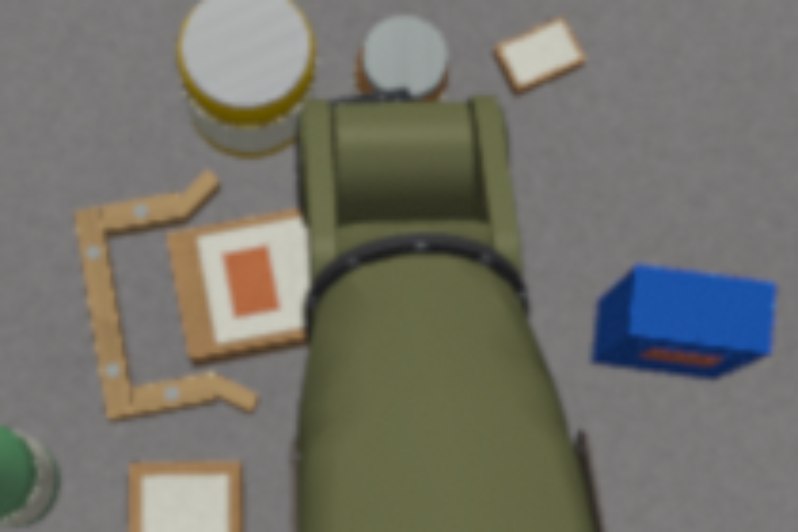

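The carton is in the straight part of the bay, about 47 mm short and well aligned. I'll back off a touch and raise the tool 7 mm so the gripper's body clears the coffee tin, then push on.

```bash
python3 -m handwheel '[[[0,0,-6,0,0,0,0],[0,0,-10,0,0,0,0],[-2,-4,-10,0,0,0,0],[-3,-7,-10,0,0,0,0],[-3,-7,-8,0,0,0,0]]]';python3 -m handwheel '[[[0,0,5,0,0,0,0],[0,0,11,0,0,0,0],[0,0,16,0,0,0,0],[0,0,21,0,0,0,0],[0,0,26,0,0,0,0]]]';  python3 go.py 617 35 42 94.7; python3 lying.py t9
```

```text
clock: 6.25
eef_pos: [619.0, -20.8, 43.2]
eef_rot: [-1.566, 0.007, 0.082]
wrist_force: [-0.5, -0.3, 0.3]
finger_gap: 46.8
clock: 6.67
eef_pos: [617.1, 5.6, 43.6]
eef_rot: [-1.567, 0.006, 0.082]
wrist_force: [-0.4, -3.6, 1.7]
finger_gap: 46.8
t 6.67 pos [617.1   5.6  43.6] rot [-89.77   0.35   4.73] F [-0.4 -3.6  1.7] gap 46.8
shift [ 2.4  1.7 29.3] turn [-0.23  0.03 -0.35]
z 50.249466 ((610.3756713867188, 106.42654418945312), (96.02391815185547, 97.34000396728516), 4.742677211761475)
[[566.5999755859375, 54.0], [662.2000122070312, 61.900001525878906], [558.5, 151.0], [654.2000122070312, 158.89999389648438]]
rear [614.3997    57.923183] lead [606.3516 154.9299] len 97.34 heading 94.742645
to go 28.91922037870839 lateral(left+) 3.0281567733015566
```

```bash
python3 -m handwheel '[[[0,0,6,0,0,0,0],[0,0,11,0,0,0,0],[1,0,16,0,0,0,0],[1,0,20,0,0,0,0],[1,0,23,0,0,0,0]]]';  python3 go.py 617 35 42 94.7; python3 lying.py t10
```

```text
clock: 7.13
eef_pos: [615.9, 30.1, 43.4]
eef_rot: [-1.566, 0.006, 0.083]
wrist_force: [0.2, -1.6, 1.9]
finger_gap: 47.3
t 7.13 pos [615.9  30.1  43.4] rot [-89.74   0.37   4.77] F [ 0.2 -1.6  1.9] gap 47.3
shift [1.5 1.5 4.8] turn [-0.26  0.07 -0.37]
z 50.41768 ((608.9535522460938, 134.52301025390625), (96.7834701538086, 90.81056213378906), 4.568368911743164)
[[564.2999877929688, 85.4000015258789], [660.7999877929688, 93.0999984741211], [557.0999755859375, 175.89999389648438], [653.5999755859375, 183.60000610351562]]
rear [612.57     89.26198] lead [605.3371  179.78403] len 90.810555 heading 94.56835
to go 4.065540436287659 lateral(left+) 2.0027616649306133
```

```bash
python3 -m handwheel '[[[0,0,1,0,0,0,0],[0,0,2,0,0,0,0],[0,0,3,0,0,0,0],[0,0,4,0,0,0,0],[0,0,5,0,0,0,0]]]'; python3 -m handwheel '[[[0,0,1,0,0,0,0],[0,0,2,0,0,0,0],[0,0,2,0,0,0,0]]]';  python3 lying.py t11
```

```text
clock: 7.6
eef_pos: [615.3, 33.3, 43.5]
eef_rot: [-1.569, 0.007, 0.083]
wrist_force: [-3.8, -21.6, 3.2]
finger_gap: 47.2
clock: 7.85
eef_pos: [615.0, 33.3, 43.5]
eef_rot: [-1.572, 0.008, 0.082]
wrist_force: [-1.6, -14.7, 1.6]
finger_gap: 47.3
z 50.12091 ((608.3548583984375, 138.95925903320312), (96.3774642944336, 87.82124328613281), 4.627771854400635)
[[563.9000244140625, 91.30000305175781], [659.9000244140625, 99.0999984741211], [556.7999877929688, 178.8000030517578], [652.7999877929688, 186.60000610351562]]
rear [611.89764  95.19179] lead [604.8121  182.72673] len 87.82125 heading 94.627754
to go 1.0897126444639094 lateral(left+) 2.284899909571814
```

The force rose to about 20 N with the tool stopped, so the carton is against the rail. I'll back off and check.

```bash
python3 -m handwheel '[[[0,0,-10,0,0,0,0],[0,0,-30,0,0,0,0],[0,0,-60,0,0,0,0],[0,0,-80,0,0,0,0],[0,-10,-100,0,0,0,0]]]'; python3 -m handwheel '[[[0,-40,0,0,0,0,0],[0,-80,0,0,0,0,0],[0,-120,0,0,0,0,0],[0,-150,0,0,0,0,0],[0,-150,0,0,0,0,0]]]';  python3 lying.py t12
python3 - <<'E'
from h import *
p,d=imaging.camera("scene");cv2.imwrite("pics/s12.png",cv2.resize(p[120:330,140:440,::-1],None,fx=2.5,fy=2.5))
E
```

```text
clock: 8.32
eef_pos: [622.2, -67.6, 51.8]
eef_rot: [-1.57, 0.011, 0.081]
wrist_force: [-0.5, -0.0, -1.7]
finger_gap: 46.7
clock: 8.73
eef_pos: [625.8, -68.0, 208.9]
eef_rot: [-1.572, 0.001, 0.081]
wrist_force: [0.5, 0.1, 0.5]
finger_gap: 46.9
z 50.39794 ((610.4595947265625, 112.93946838378906), (96.25563049316406, 139.75709533691406), 4.33868408203125)
[[567.7999877929688, 39.599998474121094], [663.7000122070312, 46.900001525878906], [557.2000122070312, 179.0], [653.2000122070312, 186.3000030517578]]
rear [615.74603  43.26117] lead [605.17316 182.61777] len 139.7571 heading 94.33867
to go 1.2278959398662666 lateral(left+) 1.9339583777185592
```

View pics/t12.png

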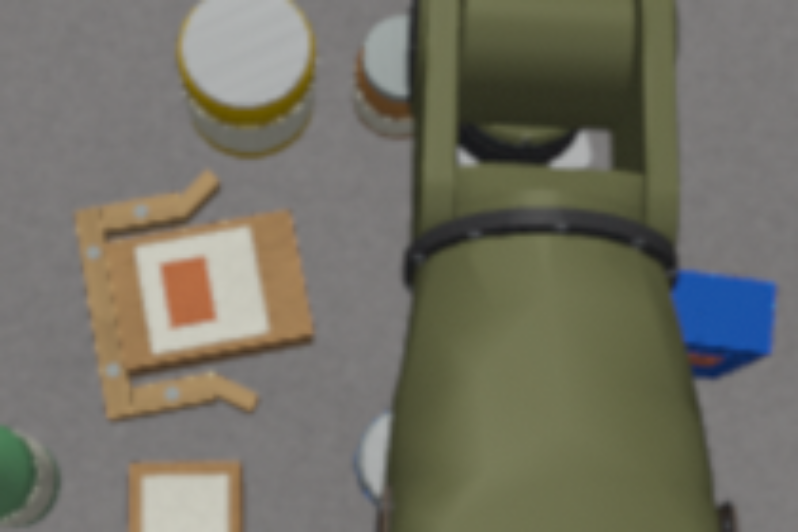

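View pics/s12.png

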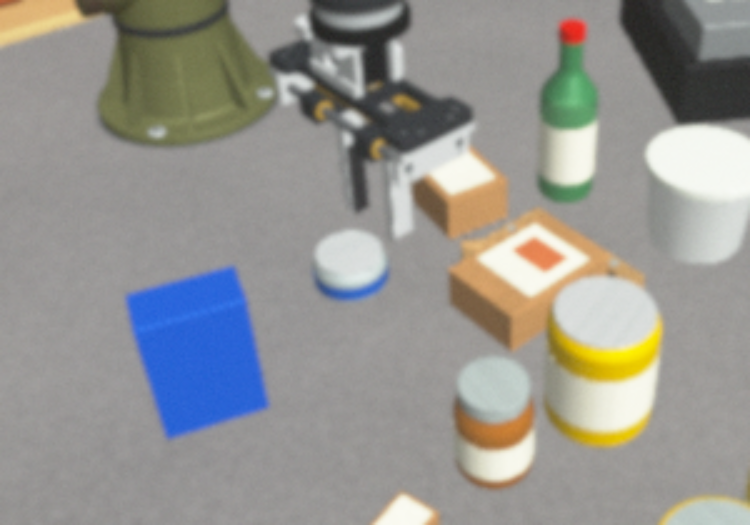

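The last pictures show the carton label up inside the bay. Its leading edge runs from y 179.0 to 186.3, and the rail's inner face from about 179.2 to 186.8 at the same x, so it is home and square. The bystanders are unmoved and the gripper is high and clear, so I'm handing in.

Run:
```python
from cell import order,read_state
s=read_state();print(s["clock"],s["wrist_force"],abs(s["qd"]).max())
print(order.sign_off())
```

```text
8.8333 [-0.44478283 -0.28008249 -0.87933265] 0.04115661306371157
the job is handed in; nothing more can be done
None
```

I pushed the brown carton over with half-open fingers high on its front. It fell flat towards the bay with its label up. I then pushed it lying down into the bay until it stopped against the back rail. The job was handed in at 8.8 s of the 43 s allowed; sign-off gives no verdict.

- **Home and square:** the leading edge is within about 0.5 mm of the rail's inner face along its whole width. The carton's heading is 94.3°, against about 94.5–94.7° fitted for the bay. It sits about 2 mm off the bay's centre line, inside the 12 mm of play on each side.
- **Disagreement:** the script's "to go" figure still read 1.2 mm at the end. It depends on my rounded estimate of the rail's middle point, so I trusted the edge comparison and the stop. Pushing met 15–22 N with the tool no longer advancing.
- **Forces:** the highest wrist force in the readings was about 22 N.
- **Bystanders:** none looked moved in the last pictures. I judged that by eye and did not measure their positions again. The fish tin and jam jar were partly hidden in the last top view, but the scene view showed both.
- **Robot:** it finished touching nothing, with the TCP 209 mm above the counter.

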